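# Push a bearing block into the corner of the drilling plate

## Robot

A 6-joint arm with a two-finger parallel gripper is mounted at the origin on the work surface. World frame = base frame: x ahead of the robot, y to its left, z up, the work surface at z = 0. Lengths are in m, angles in rad, forces in N, time in s.
With the tool pointing down it reaches from about 0.35 to 0.975 m from the base axis. Payload 4.9 kg.
Tool frame: the origin (TCP) lies on the front face of the gripper's body, between the roots of the fingers; the fingertips stand ctrl.tip_extent ahead of it and the grasp point (between the pads) lies 54 mm ahead of it (ctrl.tip_extent is the distance from the TCP to the fingertips, in m); z points along the fingers, y is the line along which they close (so a half turn about z gives the same grasp; the last joint's range is limited). The gripper opens to 85 mm and grips with 20 to 120 N. Pads are 22 mm wide; open, the fingers measure 114 mm over their backs; the gripper's body (76 mm by 85 mm) begins 54 mm behind the grasp point. The pads swing forward as they close: fully open they stand 13 mm farther back than shut.
Start: joints at [-1.259, 0.053, 1.613, -0, 1.476, -0.119], TCP at [0.261, -0.568, 0.304] pointing down, gripper open.
Joint ranges: [-3.01, 3.01], [-1.01, 2.22], [0.06, 2.58], [-1.02, 4.17], [0.09, 2.62], [-3.14, 3.14]. Speed limits (rad/s): [2.57, 2.57, 3.14, 3.14, 3.14, 3.14].

## Interface

Orientations are given as a rotation vector (axis times angle).
In Python, from station import ctrl gives the robot as it stands.
- The arm moves only by the tool apply_moves, never from a script. Its argument "rows" is one flat list of numbers, 6 for each row, row after row: the shift along the tool's x, y, z normalised to -1 to 1, where 1 is 0.6 m, then the turn, a rotation vector about the tool's x, y, z normalised to -1 to 1, where 1 is 90 degrees. A call has 1 to 20 rows; each row is the pose to reach, as a shift and turn from the pose commanded when the call began, along the tool's axes at that moment; what a row does not reach only later rows make up. A row lasts 1/10 s, in which the tool goes at most 50 mm and 8.59 degrees, less where a joint would pass 70% of its speed; a pose out of reach is approached as far as the arm can. A call with a number of a shift or a turn outside -1 to 1 is refused whole. A call with a gripper value outside its range is refused whole. "grip" is the opening, from 0 (shut) to 1 (fully open), set as the call begins (left out, the last holds). The fingers move at their own pace and stop on an object; "grip_force" is the grip in N (left out, the last holds). Time passes only in rows, so rows that repeat a pose let the fingers close. It gives the time, the measured TCP pose, the force, the opening and the grip force at its end, in the units of the state.
- ctrl.get_obs(): the state, without advancing time (a new reading comes with each control period).
- ctrl.get_image(name): name is "scene" or "side" or "wrist"; returns (picture, depth): 420x560x3 uint8, blue, green, red; 420x560 float32, m along the optical axis (not along the pixel's ray), 0 where there is no reading.
- ctrl.camera_model(name): a dict with "mtx" (3x3 intrinsics, pixels), "R" (3x3) and "t" (3): a world point X has camera coordinates R X + t; the wrist camera has in their place "tool_from_camera" (4x4, takes a point from camera to tool coordinates, whose origin is the TCP and whose axes are the flange's). Camera axes: x right, y down, z forward; pixel columns grow to the right and rows downward; lengths in m; the calibration is good to about 2 mm. A picture is of the moment at which its call begins: read the wrist's pose just before it. camera_model takes no time and is no camera call.
- ctrl.finish_job(): hands the job in; it is judged then, once.
The state is a dict: "t": time; "q": joint angles; "dq": joint speeds; "effort": joint torques, N m; "tool_pos": TCP position; "tool_rot": TCP orientation; "contact_force": force on the tool from outside, world axes, zero at the start; "wrist_torque": the same for the moment, N m; "opening": finger opening in m; "grip_force": force on a finger pad.
Only numpy, scipy, OpenCV 4.12 (cv2) and the standard library are available. Lean on these libraries where they do the work, as an engineer would, in place of code of your own. Each camera call takes 0.05 s, during which the arm holds its last target. There are 200 camera calls.

## Task

Push the bearing block along the drilling plate until its long side lies flat against the fence and one end is up against the square end stop, touching both, ready to be clamped for drilling. Only slide it with the fingers: never lift it off the plate or tip it, and leave the collar, the tin and the oil bottle where they stand. Finish with the hand clear of everything.

Things in the scene. Friction and masses are not known exactly. Their poses are not given: they have to be found in the camera images.
- plate: Dark steel drilling plate fixed on the bench, 230 mm along its x, 380 mm along its y, 12 mm thick; origin at the centre of its underside on the bench, z up. The fence is a bright steel bar fixed along the plate's far (+x) side over its whole length: its face towards the robot is the plane x = +85 mm of the plate, it is 20 mm thick and rises 18 mm above the plate's top. The plate may be turned up to 0.3 rad on the bench.
- end_stop: Square steel end stop fixed on the fence near one end of it (the left, +y, or the right, -y, end, which varies; a small round thumbscrew, that is no stop, sits on top of the fence near the other end). 25 mm wide along y, 30 mm tall, it juts 34 mm out from the fence's face towards the robot. Origin on the plate's top, in the plane of the fence's face, midway across its 25 mm width; axes parallel to the plate's.
- bearing_block: Cast aluminium pillow-block bearing housing, about 0.3 to 0.55 kg, loose on the plate: a rectangular foot 44 mm along its x, 110 mm along its y, 14 mm tall, with a narrower round hub (30 mm along x, 52 to 56 mm along y) rising in the middle to 56 mm, with a bore along x. Symmetrical end for end. Origin at the centre of its underside, z up. Slides under 1.5 to 4 N; a finger's first touch may read 10 N.
- collar: Loose steel shaft collar, 40 mm across, 22 mm tall, standing near the near left (-x, +y) corner of the plate; origin at the centre of its underside. To be left alone.
- tin: Blue tin, 90 mm across, 120 mm tall, on the bench to one side of the plate; origin at the centre of its underside. To be left alone.
- oil: Grey oil bottle, 52 mm across, 130 mm tall, on the bench to the other side; origin at the centre of its underside. To be left alone.
There are look-alikes about, which are no part of the job. What is shaped like the bearing_block but orange or yellow is not meant.

How it is judged:
By the outcome, as a careful person would: the job done as asked, in the order asked, and still so for the second after the job is handed in, with the robot touching nothing.
It also fails if it takes over 61 s, if anything falls off the work surface, if the arm or the gripper's body presses on something with over 40 N, if the wrist force passes 120 N, or if a joint passes its speed limit or range.

## Working session

There is one attempt and no reset: what is moved stays moved. The work goes in short steps, Python scripts to look and compute and a tool call to move; the robot and the scene stay as the last step left them, time stands still between calls to the robot, and variables do not carry over. Pictures are saved under pics/ and viewed, at most 10 in all, crops included, and the job is handed in when it is done.

Besides the shell and the picture viewer there is one more tool, called as a command line: name --argument value ..., lists and objects as JSON in quotes. apply_moves: Moves the arm, as the interface text tells. Its arguments: {"type":"object","properties":{"rows":{"type":"array","items":{"type":"number"}},"grip":{"type":"number"},"grip_force":{"type":"number"}},"required":["rows"]}

```bash
mkdir -p pics
python3 - <<'E'
from station import ctrl
import cv2, numpy as np
o=ctrl.get_obs(); print(o['t'],o['tool_pos'],o['tool_rot'],o['opening'],ctrl.tip_extent)
for n in ['scene','side']:
    im,d=ctrl.get_image(n); cv2.imwrite(f'pics/{n}0.png',im); np.savez(f'{n}0.npz',im=im,d=d)
    m=ctrl.camera_model(n); print(n,m['mtx'].tolist(),(-m['R'].T@m['t']).round(3),m['R'].round(3).tolist(),(d>0).mean())
print(ctrl.camera_model('wrist'))
E
```

```text
0.0 [ 0.26084667 -0.56743608  0.30264094] [-3.06694587e+00 -6.71042746e-01  3.69516362e-04] 0.08577367452118716 0.0726
scene [[406.84492795615216, 0.0, 275.8662965836294], [0.0, 406.84492795615216, 207.10512138073383], [0.0, 0.0, 1.0]] [ 1.007 -0.434  0.732] [[0.7, 0.714, 0.001], [0.529, -0.518, -0.672], [-0.48, 0.471, -0.74]] 0.9958971088435374
side [[482.2521938578971, 0.0, 277.6432685662812], [0.0, 482.2521938578971, 209.14672202433186], [0.0, 0.0, 1.0]] [0.11  0.608 0.837] [[-0.794, -0.608, 0.017], [-0.445, 0.561, -0.698], [0.415, -0.562, -0.716]] 0.9958375850340137
{'mtx': array([[341.31169862,   0.        , 279.83387096],
       [  0.        , 341.31169862, 206.49050342],
       [  0.        ,   0.        ,   1.        ]]), 'tool_from_camera': array([[-2.18530853e-04, -9.45151272e-01, -3.26632860e-01,
         8.33171911e-02],
       [ 9.99999887e-01, -3.44810127e-04,  3.28708209e-04,
         4.65905466e-04],
       [-4.23305299e-04, -3.26632751e-01,  9.45151240e-01,
        -6.99237544e-02],
       [ 0.00000000e+00,  0.00000000e+00,  0.00000000e+00,
         1.00000000e+00]])}
```

View pics/scene0.png

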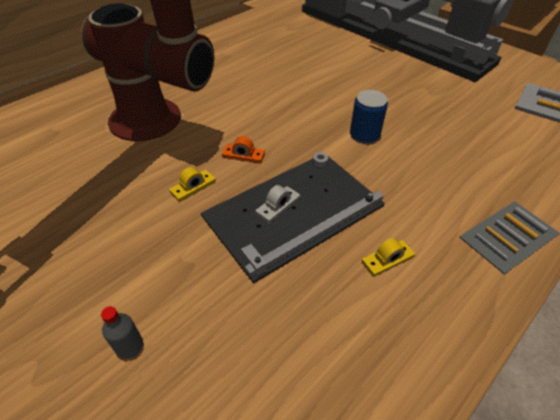

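View pics/side0.png

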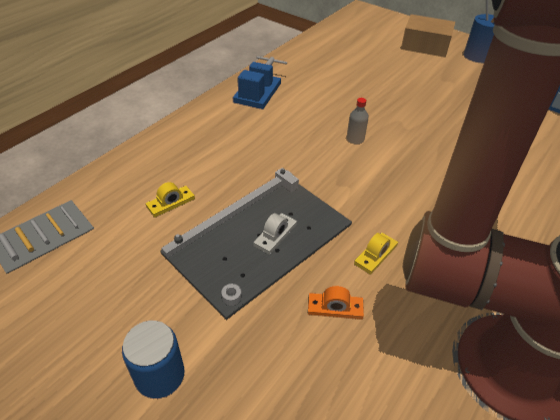

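Scene: the grey block at (278,202) on the dark plate is the one meant; the yellow ones at (192,182) and (390,255) and the orange one at (243,150) are look-alikes. The end stop is at (250,257), the right (-y) end, the thumbscrew at (370,197), the collar at (321,158), the tin at (369,117) and the oil bottle at (122,335). The side view agrees, with the block at (276,232) and the stop at (287,178).

```bash
cat > h.py <<'E'
import numpy as np, cv2
from station import ctrl
def cloud(d,m):
    K=m['mtx'];v,u=np.mgrid[:d.shape[0],:d.shape[1]]
    p=np.stack([(u-K[0,2])/K[0,0]*d,(v-K[1,2])/K[1,1]*d,d],-1)
    return (p-m['t'])@m['R']
def rect(P): return cv2.minAreaRect(P[:,:2].astype(np.float32)*1000)
E
python3 - <<'E'
from h import *
big=[]
for n in ['scene','side']:
    z=np.load(n+'0.npz');im,d=z['im'],z['d'];X=cloud(d,ctrl.camera_model(n));hsv=cv2.cvtColor(im,cv2.COLOR_BGR2HSV)
    seed=(278,202) if n=='scene' else (276,232)
    near=(np.hypot(*(X[...,:2]-np.array([.55,0])).transpose(2,0,1))<.5)
    dark=((hsv[...,2]<85)&(hsv[...,1]<90)&near&(X[...,2]>.004)&(X[...,2]<.022)).astype(np.uint8)
    nl,l,st,c=cv2.connectedComponentsWithStats(dark); i=1+np.argmax(st[1:,4]); P=X[l==i]; print(n,'plate',st[i],rect(P),np.median(P[:,2]),np.percentile(P[:,2],[5,95]))
    hull=cv2.convexHull(np.argwhere(l==i)[:,::-1].astype(np.int32)); M=np.zeros_like(dark);cv2.fillConvexPoly(M,hull,1); M=cv2.dilate(M,np.ones((9,9)))
    br=((hsv[...,2]>95)&(hsv[...,1]<60)&(M>0)).astype(np.uint8)
    nl,l,st,c=cv2.connectedComponentsWithStats(br)
    for k in range(1,nl):
        if st[k,4]>60:
            P=X[l==k];print(' bright',st[k],c[k].round(),rect(P),'z',np.percentile(P[:,2],[2,50,98]).round(4))
    b=X[seed[1]-25:seed[1]+25,seed[0]-30:seed[0]+30].reshape(-1,3)
    if n=='scene':
        cv2.imwrite('pics/crop.png',cv2.resize(im[140:280,190:400],None,fx=3.8,fy=3.8,interpolation=cv2.INTER_CUBIC))
E
```

```text
scene plate [ 202  158  182  124 8774] ((571.2320556640625, 50.93244934082031), (378.93115234375, 230.80006408691406), 80.51190185546875) 0.012424062933845053 [0.0101923  0.01537192]
 bright [313 154  15   8  67] [321. 158.] ((511.79327392578125, 215.45297241210938), (37.16497039794922, 28.855148315429688), 64.74918365478516) z [0.0184 0.0342 0.0372]
 bright [256 185  44  35 580] [276. 201.] ((731.0145263671875, -191.99029541015625), (100.31341552734375, 727.5359497070312), 40.834861755371094) z [0.0119 0.0275 0.0695]
 bright [369 192  14   9  66] [376. 195.] ((687.1762084960938, 219.46365356445312), (29.70169448852539, 68.45745849609375), 25.019153594970703) z [0.0107 0.0304 0.0491]
 bright [ 242  199  128   69 1155] [301. 236.] ((742.3977661132812, -178.25082397460938), (239.72512817382812, 696.2086791992188), 26.908628463745117) z [0.0272 0.0307 0.044 ]
side plate [  161   184   191   135 10630] ((570.06640625, 54.300445556640625), (380.2359924316406, 229.5131072998047), 80.63513946533203) 0.011058877116942156 [0.00826879 0.01402186]
 bright [162 180 120  74 838] [219. 216.] ((474.485107421875, 321.8858642578125), (252.44607543945312, 891.606689453125), 36.02499771118164) z [0.0257 0.029  0.0329]
 bright [253 213  44  41 795] [273. 231.] ((366.0171203613281, 300.8345947265625), (91.54423522949219, 794.5197143554688), 33.197120666503906) z [0.0108 0.0265 0.068 ]
 bright [221 283  20  18 220] [231. 292.] ((330.076416015625, 406.56402587890625), (38.949256896972656, 595.3795166015625), 43.73441696166992) z [0.0104 0.033  0.0369]
```

View pics/crop.png

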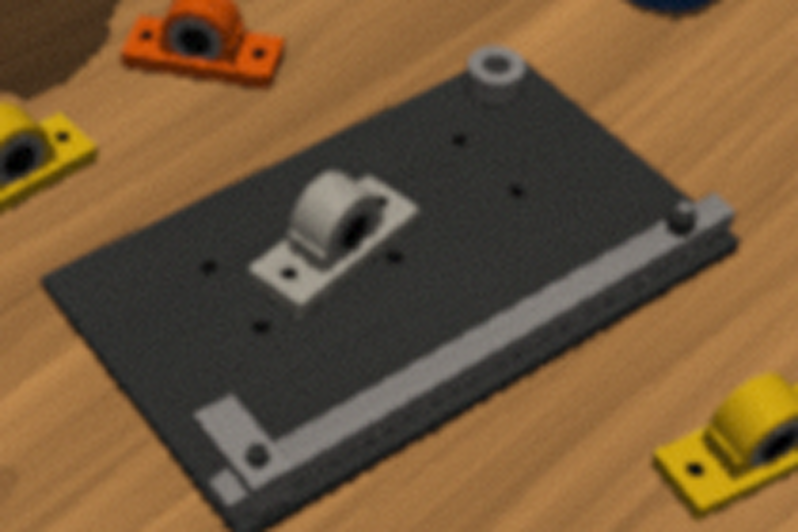

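The crop confirms the target: bare grey block at crop (335,240), on the plate. The stop at crop (235,430) is at the right end. The painted blocks are off the plate.

```bash
cat >> h.py <<'E'
def ray(uv,m,z):
    K=m['mtx'];uv=np.atleast_2d(uv).astype(float)
    r=np.c_[(uv-K[:2,2])/[K[0,0],K[1,1]],np.ones(len(uv))]@m['R'];c=-m['R'].T@m['t']
    return c+r*((z-c[2])/r[:,2])[:,None]
C=np.array([.5706,.0526]);yaw=-.166
Rp=np.array([[np.cos(yaw),-np.sin(yaw)],[np.sin(yaw),np.cos(yaw)]])
def toP(X): return (np.asarray(X)[...,:2]-C)@Rp
E
python3 - <<'E'
from h import *
for n in ['scene','side']:
    z=np.load(n+'0.npz');im,d=z['im'],z['d'];m=ctrl.camera_model(n);X=cloud(d,m);hsv=cv2.cvtColor(im,cv2.COLOR_BGR2HSV)
    Q=toP(X)*1000;Z=X[...,2]*1000
    inp=(abs(Q[...,0])<112)&(abs(Q[...,1])<188)&(hsv[...,1]<80)&(hsv[...,2]>95)
    sx=np.s_[...]
    blk=inp&(abs(Q[...,1])<120)&(Q[...,0]<50)&(Q[...,0]>-100)&(Z>14)
    nl,l,st,c=cv2.connectedComponentsWithStats(blk.astype(np.uint8));i=1+np.argmax(st[1:,4]);B=l==i
    foot=B&(Z<31)&(Z>21);print(n,'blk',st[i],'foot rect plate',rect(Q[foot]/1000),'z',np.median(Z[foot]))
    hub=B&(Z>58);print(' hub',Q[hub].mean(0),Z[B].max())
    # fence face edge: top pixels z 27..33
    f=inp&(Z>26.5)&(Z<34)&(Q[...,0]>70);F=Q[f]
    for y0 in range(-160,180,40):
        s=F[abs(F[:,1]-y0)<15]
        if len(s): print('  fence y',y0,'x',np.percentile(s[:,0],[3,97]).round(1),end='')
    s=inp&(Z>38)&(Z<47)&(Q[...,0]>40)&(abs(Q[...,1])>100);print('\n stop',rect(Q[s]/1000),'z',np.median(Z[s]),Q[s].min(0),Q[s].max(0))
    k=(Q[...,0]<-50)&(Q[...,1]>100)&(Q[...,1]<200)&(Z>28)&(Z<40)&(Q[...,0]>-112);print(' collar',rect(Q[k]/1000),np.median(Z[k]))
E
```

```text
scene blk [256 186  44  34 548] foot rect plate ((-24.227251052856445, -28.52924346923828), (45.0572395324707, 110.52918243408203), 11.766840934753418) z 26.419104442785926
 hub [-22.65836299 -34.13460476] 70.37150407673192
  fence y -160 x [ 87.6 104.7]  fence y -120 x [ 86.  104.5]  fence y -80 x [ 85.7 103.8]  fence y -40 x [ 85.7 104.1]  fence y 0 x [ 86. 104.]  fence y 40 x [ 85.6 103.6]  fence y 80 x [ 85.4 103.7]  fence y 120 x [ 85.3 103.1]  fence y 160 x [ 86.2 103.3]
 stop ((81.09547424316406, -165.1766815185547), (59.76496887207031, 24.556798934936523), 0.013457998633384705) z 42.18980305265915 [  51.21262651 -177.45869382] [ 110.97681158 -152.89477012]
 collar ((-86.33556365966797, 149.7040252685547), (36.942989349365234, 38.29595184326172), 51.78883361816406) 33.75669648226589
side blk [253 214  44  40 744] foot rect plate ((-23.339149475097656, -26.078643798828125), (45.6405143737793, 112.27049255371094), 12.494552612304688) z 24.92518286195817
 hub [-25.51794315 -22.64747434] 69.75259421065292
  fence y -160 x [ 88.5 111.5]  fence y -120 x [ 85.5 105.9]  fence y -80 x [ 87.5 105. ]  fence y -40 x [ 86.1 105.8]  fence y 0 x [ 86.3 105.3]  fence y 40 x [ 85.9 105.7]  fence y 80 x [ 86.6 104.8]  fence y 120 x [ 86.  104.9]  fence y 160 x [ 85.3 105.1]
 stop ((76.939453125, -8.074127197265625), (59.517921447753906, 336.970703125), 1.6463121175765991) z 41.00544729495374 [  51.53153895 -177.23257204] [111.29164235 161.03272032]
 collar ((-87.50276947021484, 153.53086853027344), (37.90544509887695, 40.006473541259766), 51.76051330566406) 32.92181154215417
```

```bash
cat >> h.py <<'E'
from scipy.spatial.transform import Rotation as Ro
def go(px,py,z,psi):
    "plate-frame mm, world z mm of TCP, psi deg (tool x rel. plate x) -> normalised row"
    o=ctrl.get_obs();R0=Ro.from_rotvec(o['tool_rot'])
    T=np.r_[C+Rp@np.array([px,py])/1000,z/1000]
    R1=Ro.from_euler('z',yaw+np.radians(psi))*Ro.from_rotvec([np.pi,0,0])
    s=R0.inv().apply(T-o['tool_pos'])/.6; r=(R0.inv()*R1).as_rotvec()/(np.pi/2)
    print('row',np.r_[s,r].round(4).tolist())
def st():
    o=ctrl.get_obs();x=Ro.from_rotvec(o['tool_rot']).as_matrix()
    print('t',round(o['t'],2),'P',(toP(o['tool_pos'])*1000).round(1),'z',round(o['tool_pos'][2]*1e3,1),'psi',round(np.degrees(np.arctan2(x[1,0],x[0,0])-yaw),2),'tilt',x[:,2].round(4),'F',np.round(o['contact_force'],1),'open',round(o['opening']*1e3,1),'tip',ctrl.tip_extent)
E
python3 -c "
from h import *
st();go(-82.5,-40,220,12.1)"
```

```text
t 0.1 P [-203.  -662.7] z 302.8 psi 34.19 tilt [-6.0e-04  1.8e-03 -1.0e+00] F [-0.2 -0.6 -0.6] open 85.6 tip 0.0726
row [0.7494, -0.7453, 0.1395, -0.0012, 0.0001, 0.2455]
```

apply_moves --rows '[0.75,-0.745,0.14,0,0,0.245,0.75,-0.745,0.14,0,0,0.245,0.75,-0.745,0.14,0,0,0.245,0.75,-0.745,0.14,0,0,0.245,0.75,-0.745,0.14,0,0,0.245,0.75,-0.745,0.14,0,0,0.245,0.75,-0.745,0.14,0,0,0.245,0.75,-0.745,0.14,0,0,0.245,0.75,-0.745,0.14,0,0,0.245,0.75,-0.745,0.14,0,0,0.245,0.75,-0.745,0.14,0,0,0.245,0.75,-0.745,0.14,0,0,0.245,0.75,-0.745,0.14,0,0,0.245,0.75,-0.745,0.14,0,0,0.245,0.75,-0.745,0.14,0,0,0.245,0.75,-0.745,0.14,0,0,0.245,0.75,-0.745,0.14,0,0,0.245,0.75,-0.745,0.14,0,0,0.245]' --grip 0.8

```text
t: 1.9
tool_pos: [0.4831, 0.0252, 0.2201]
tool_rot: [3.141, 0.069, 0.001]
contact_force: [0.5, 0.4, -0.1]
opening: 0.0684
grip_force: 0.0
```

Run:
```python
from h import *
st()
im,d=ctrl.get_image('wrist');cv2.imwrite('pics/w1.png',im)
o=ctrl.get_obs();m=ctrl.camera_model('wrist');A=np.eye(4);A[:3,:3]=Ro.from_rotvec(o['tool_rot']).as_matrix();A[:3,3]=o['tool_pos']
W=np.linalg.inv(A@m['tool_from_camera']);m=dict(mtx=m['mtx'],R=W[:3,:3],t=W[:3,3])
X=cloud(d,m);Q=toP(X)*1000;Z=X[...,2]*1000;np.savez('w1.npz',d=d,X=X)
k=(abs(Q[...,0]+24)<50)&(abs(Q[...,1]+27)<85)&(d>0)
f=k&(Z>21)&(Z<31);print(rect(Q[f]/1000),np.median(Z[f]));print('hubtop',Z[k].max(),'plate',np.median(Z[k&(Z<18)]))
```

```text
t 1.9 P [-81.7 -41.5] z 220.1 psi 12.03 tilt [ 4.e-04 -1.e-04 -1.e+00] F [ 0.5  0.4 -0.1] open 68.4 tip 0.0726
((-23.715057373046875, -28.595077514648438), (43.78475570678711, 110.20356750488281), 12.017531394958496) 25.901964715811356
hubtop 236.40745571825047 plate 11.912397996466773
```

View pics/w1.png

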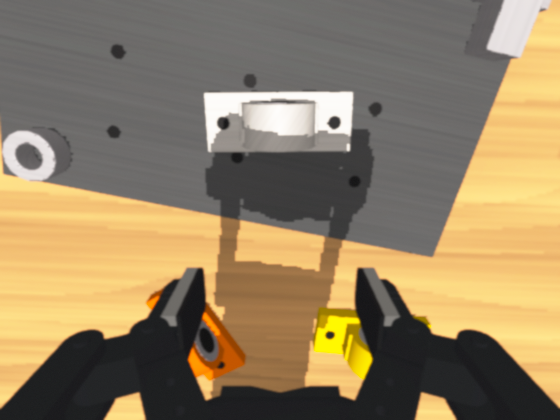

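The wrist picture shows the block at (279,122), aligned with the hand. The fingertips are at (190,272) and (370,272), and the stop is at the top right (510,25). Next I measure how far the fingertips reach at this opening.

Run:
```python
from h import *
z=np.load('w1.npz');o=ctrl.get_obs();T=Ro.from_rotvec(o['tool_rot']).inv().apply((z['X']-o['tool_pos']).reshape(-1,3)).reshape(z['X'].shape)*1000
F=(z['d']>0)&(T[...,2]<110)&(abs(T[...,0])<40)
for s in (-1,1):
    P=T[F&(s*T[...,1]>20)&(T[...,2]>50)];print(len(P),'tip z',np.percentile(P[:,2],[90,98,100]).round(1));t=P[P[:,2]>np.percentile(P[:,2],98)-10];print(' x',t[:,0].min(),t[:,0].max(),'y',t[:,1].min(),t[:,1].max())
go(-82,-40.9,90,12)
```

```text
757 tip z [62.1 64.4 66.2]
 x -11.775920293650303 11.102656896525351 y -47.376899377485046 -33.07472347010739
754 tip z [62.  64.4 66.1]
 x -12.11617850184376 10.914934340385555 y 34.527207629292015 47.425908428141945
row [-0.0004, -0.0009, 0.2168, 0.0001, -0.0003, 0.0005]
```

apply_moves --rows '[0,0,0.07,0,0,0,0,0,0.14,0,0,0,0,0,0.2,0,0,0,0,0,0.22,0,0,0,0,0,0.228,0,0,0,0,0,0.228,0,0,0,0,0,0.228,0,0,0]'

```text
t: 2.65
tool_pos: [0.4848, 0.0259, 0.0852]
tool_rot: [3.14, 0.072, 0.006]
contact_force: [0.1, -0.4, 1.0]
opening: 0.0683
grip_force: 0.0
```

Run:
```python
from h import *
st()
a=np.radians(12)
go(-82+24*np.cos(a),-41+24*np.sin(a),83,12)   # just touching
go(-20,-28,83,8); go(10,-28,83,0); go(25,-28,83,0)
```

```text
t 2.65 P [-80.2 -40.5] z 85.2 psi 12.13 tilt [ 3.8e-03 -4.0e-04 -1.0e+00] F [ 0.1 -0.4  1. ] open 68.3 tip 0.0726
row [0.0369, 0.0003, 0.0039, 0.0004, -0.0024, 0.0015]
row [0.1024, 0.0008, 0.0041, 0.0003, -0.0024, 0.0459]
row [0.1513, 0.0113, 0.0043, 0.0001, -0.0024, 0.1348]
row [0.1758, 0.0165, 0.0044, 0.0001, -0.0024, 0.1348]
```

apply_moves --rows '[0.01,0,0,0,0,0,0.02,0,0,0,0,0,0.03,0,0,0,0,0,0.038,0,0,0,0,0,0.044,0,0,0,0,0,0.05,0,0,0,0,0,0.056,0,0,0,0,0,0.063,0,0,0,0,0.01,0.07,0.001,0,0,0,0.021,0.077,0.001,0,0,0,0.031,0.084,0.002,0,0,0,0.042,0.091,0.003,0,0,0,0.052,0.098,0.003,0,0,0,0.063,0.105,0.004,0,0,0,0.073,0.112,0.005,0,0,0,0.083,0.119,0.006,0,0,0,0.094,0.126,0.007,0,0,0,0.104,0.133,0.008,0,0,0,0.115,0.14,0.009,0,0,0,0.125,0.146,0.01,0,0,0,0.134]'

```text
t: 4.65
tool_pos: [0.5714, 0.0242, 0.0831]
tool_rot: [-3.131, 0.26, -0.0]
contact_force: [-1.6, -0.1, -0.4]
opening: 0.0684
grip_force: 0.7
```

```bash
cat >> h.py <<'E'
def look(name='scene',c=None,save=None):
    im,d=ctrl.get_image(name)
    if save: cv2.imwrite(save,im)
    m=ctrl.camera_model(name);X=cloud(d,m);Q=toP(X)*1000;Z=X[...,2]*1000;hsv=cv2.cvtColor(im,cv2.COLOR_BGR2HSV)
    B=(abs(Q[...,1])<152)&(Q[...,0]<82)&(Q[...,0]>-100)&(Q[...,1]<100)&(Z>20)&(Z<29)&(hsv[...,1]<60)&(hsv[...,2]>110)
    nl,l,s,c=cv2.connectedComponentsWithStats(B.astype(np.uint8),connectivity=8);P=np.concatenate([Q[l==k] for k in range(1,nl) if s[k,4]>15])
    print(name,'foot',rect(P/1000),'z',np.median(Z[B]),'n',len(P))
    return im
E
python3 - <<'E'
from h import *
st();look('scene');im=look('side');cv2.imwrite('pics/s2.png',cv2.resize(im[150:330,140:380],None,fx=3,fy=3));st()
E
```

```text
t 4.65 P [  5.5 -27.9] z 83.1 psi 0.01 tilt [ 1.e-04  0.e+00 -1.e+00] F [-1.6 -0.1 -0.4] open 68.4 tip 0.0726
scene foot ((53.68321990966797, -16.34372329711914), (12.932282447814941, 82.43294525146484), 2.325361967086792) z 26.51205124359246 n 75
side foot ((38.02016067504883, -22.601543426513672), (102.88521575927734, 42.016815185546875), 87.79175567626953) z 25.2900810055193 n 97
t 4.75 P [  6.  -27.9] z 83.5 psi 0.05 tilt [ 1.5e-03 -2.0e-04 -1.0e+00] F [ 0.   0.3 -0.8] open 68.0 tip 0.0726
```

View pics/s2.png

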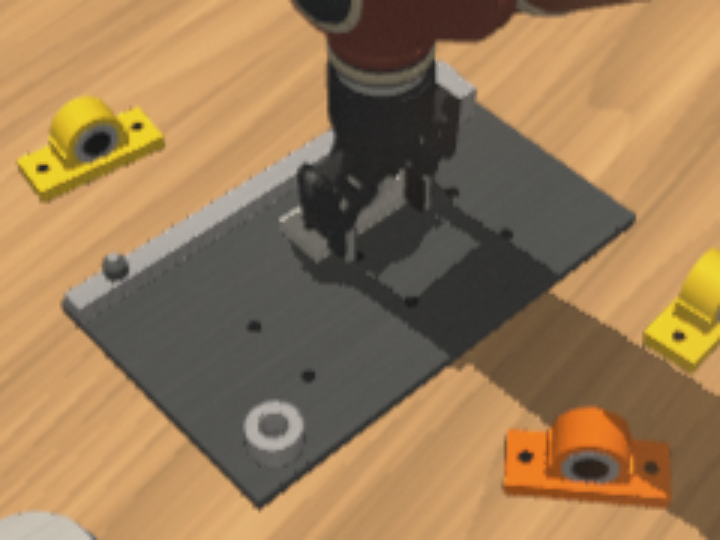

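The picture shows the block (crop (340,220)) squared up to the fingers and about 25 mm short of the fence. I'll push on to near contact.

apply_moves --rows '[0.006,0,0,0,0,0,0.012,0,0,0,0,0,0.018,0,0,0,0,0,0.024,0,0,0,0,0,0.029,0,0,0,0,0,0.033,0,0,0,0,0,0.036,0,0,0,0,0,0.038,0,0,0,0,0,0.04,0,0,0,0,0,0.04,0,0,0,0,0]'

```text
t: 5.75
tool_pos: [0.595, 0.0203, 0.0833]
tool_rot: [-3.131, 0.258, -0.0]
contact_force: [-4.1, 1.0, 3.2]
opening: 0.0686
grip_force: 2.1
```

apply_moves --rows '[0.001,0,0,0,0,0,0.002,0,0,0,0,0,0.003,0,0,0,0,0,0.003,0,0,0,0,0]'

```text
t: 6.15
tool_pos: [0.5965, 0.02, 0.0832]
tool_rot: [-3.131, 0.258, 0.0]
contact_force: [-6.3, 0.8, 5.0]
opening: 0.0688
grip_force: 2.5
```

Run:
```python
from h import *
st()
```

```text
t 6.15 P [ 30.9 -27.8] z 83.2 psi 0.09 tilt [-2.e-04  1.e-04 -1.e+00] F [-6.3  0.8  5. ] open 68.8 tip 0.0726
```

apply_moves --rows '[-0.02,0,0,0,0,0,-0.04,0,0,0,0,0,-0.04,0,-0.05,0,0,0,-0.03,-0.05,-0.11,0,0,0,0,-0.1,-0.15,0,0,0,0.02,-0.15,-0.15,0,0,0,0.052,-0.2,-0.15,0,0,0,0.052,-0.2,-0.15,0,0,0,0.052,-0.2,-0.15,0,0,0,0.052,-0.2,-0.15,0,0,0]' --grip 0

```text
t: 7.15
tool_pos: [0.6459, 0.1326, 0.1725]
tool_rot: [3.13, -0.259, -0.002]
contact_force: [-1.2, -0.5, 0.2]
opening: -0.0001
grip_force: 0.0
```

Run:
```python
from h import *
st();look('scene');look('side')
im,d=ctrl.get_image('wrist');cv2.imwrite('pics/w2.png',im)
o=ctrl.get_obs();m=ctrl.camera_model('wrist');A=np.eye(4);A[:3,:3]=Ro.from_rotvec(o['tool_rot']).as_matrix();A[:3,3]=o['tool_pos']
W=np.linalg.inv(A@m['tool_from_camera']);X=cloud(d,dict(mtx=m['mtx'],R=W[:3,:3],t=W[:3,3]))
T=Ro.from_rotvec(o['tool_rot']).inv().apply((X-o['tool_pos']).reshape(-1,3)).reshape(X.shape)*1000
P=T[(d>0)&(T[...,2]<95)&(T[...,2]>50)&(abs(T[...,0])<30)&(abs(T[...,1])<60)];print('tip',np.percentile(P[:,2],[90,98,100]),P.min(0),P.max(0))
```

```text
t 7.15 P [61.  91.3] z 172.5 psi 0.06 tilt [-1.e-03 -4.e-04 -1.e+00] F [-1.2 -0.5  0.2] open -0.1 tip 0.0726
scene foot ((60.62394714355469, -30.662464141845703), (104.80054473876953, 42.47064971923828), 89.68412780761719) z 26.237653526506865 n 286
side foot ((60.722145080566406, -26.4427490234375), (111.31771850585938, 42.359527587890625), 89.87942504882812) z 24.83450067262361 n 353
tip [65.48610261 67.69074815 68.8046282 ] [  5.51068011 -12.82399345  50.02883919] [11.36422917 14.47209038 68.8046282 ]
```

apply_moves --rows '[0,0,0.06,0,0,0,0,0,0.11,0,0,0,0,0,0.13,0,0,0,0,0.02,0.135,0,0,0,0,0.04,0.135,0,0,0,0,0.055,0.135,0,0,0,0,0.065,0.135,0,0,0,0,0.073,0.135,0,0,0,0,0.08,0.135,0,0,0,0,0.087,0.135,0,0,0,0,0.094,0.135,0,0,0,0,0.101,0.135,0,0,0,0,0.108,0.135,0,0,0,0,0.115,0.135,0,0,0,0,0.122,0.135,0,0,0,0,0.129,0.135,0,0,0,0,0.136,0.135,0,0,0,0,0.143,0.135,0,0,0,0,0.15,0.135,0,0,0,0,0.15,0.135,0,0,0]'

```text
t: 9.3
tool_pos: [0.6321, 0.0437, 0.0922]
tool_rot: [3.13, -0.259, -0.0]
contact_force: [0.9, 0.9, 1.2]
opening: 0.0001
grip_force: 0.7
```

Run:
```python
from h import *
st();look('scene');look('side')
```

```text
t 9.3 P [62.1  1.4] z 92.2 psi 0.06 tilt [-2.e-04 -9.e-04 -1.e+00] F [0.9 0.9 1.2] open 0.1 tip 0.0726
scene foot ((61.075653076171875, -91.7271499633789), (41.512577056884766, 47.99592971801758), 0.49942630529403687) z 26.263748385353168 n 199
side foot ((58.14099884033203, -59.28889846801758), (39.27978515625, 110.49933624267578), 3.869614601135254) z 24.963239081644254 n 195
```

apply_moves --rows '[0,0.007,0,0,0,0,0,0.014,0,0,0,0,0,0.021,0,0,0,0,0,0.028,0,0,0,0,0,0.034,0,0,0,0,0,0.039,0,0,0,0,0,0.042,0,0,0,0,0,0.044,0,0,0,0,0,0.044,0,0,0,0]'

```text
t: 10.3
tool_pos: [0.6278, 0.0182, 0.0922]
tool_rot: [3.131, -0.258, 0.0]
contact_force: [1.1, 2.2, 2.7]
opening: -0.0002
grip_force: 1.9
```

apply_moves --rows '[0,0.002,0,0,0,0,0,0.004,0,0,0,0,0,0.005,0,0,0,0,0,0.005,0,0,0,0]'

```text
t: 10.7
tool_pos: [0.6274, 0.0155, 0.0922]
tool_rot: [3.131, -0.258, 0.0]
contact_force: [0.3, 3.6, 2.0]
opening: -0.0006
grip_force: 2.3
```

Run:
```python
from h import *
st();look('scene');look('side')
```

```text
t 10.7 P [ 62.1 -27.3] z 92.2 psi 0.08 tilt [ 1.e-04 -0.e+00 -1.e+00] F [0.3 3.6 2. ] open -0.6 tip 0.0726
scene foot ((60.963382720947266, -120.94853210449219), (41.99500274658203, 48.074832916259766), 0.15475162863731384) z 26.237384820440564 n 229
side foot ((59.367496490478516, -105.56195068359375), (38.82402420043945, 72.9901351928711), 2.4083425998687744) z 25.016001943655045 n 124
```

apply_moves --rows '[0,0.003,0,0,0,0,0,0.005,0,0,0,0,0,0.006,0,0,0,0,0,0.006,0,0,0,0]'

```text
t: 11.2
tool_pos: [0.6268, 0.0118, 0.0922]
tool_rot: [3.131, -0.258, 0.0]
contact_force: [0.4, 4.0, 1.4]
opening: 0.0002
grip_force: 2.4
```

apply_moves --rows '[0,0.002,0,0,0,0,0,0.003,0,0,0,0,0,0.003,0,0,0,0]'

```text
t: 11.5
tool_pos: [0.6264, 0.0101, 0.0921]
tool_rot: [3.131, -0.258, 0.0]
contact_force: [0.6, 3.7, 1.9]
opening: 0.0001
grip_force: 2.5
```

apply_moves --rows '[0,0.002,0,0,0,0,0,0.003,0,0,0,0,0,0.003,0,0,0,0]'

```text
t: 11.8
tool_pos: [0.6261, 0.0083, 0.0921]
tool_rot: [3.131, -0.258, 0.0]
contact_force: [-0.0, 4.5, 0.3]
opening: 0.0001
grip_force: 2.6
```

Run:
```python
from h import *
st();look('scene')
```

```text
t 11.8 P [ 62.1 -34.5] z 92.1 psi 0.08 tilt [ 0.e+00 -1.e-04 -1.e+00] F [-0.   4.5  0.3] open 0.1 tip 0.0726
scene foot ((61.238670349121094, -124.71431732177734), (41.52452850341797, 44.2935905456543), 0.3602302372455597) z 26.21924658437163 n 181
```

apply_moves --rows '[0,0.002,0,0,0,0,0,0.003,0,0,0,0,0,0.003,0,0,0,0]'

```text
t: 12.15
tool_pos: [0.6259, 0.007, 0.0922]
tool_rot: [-3.13, 0.258, -0.0]
contact_force: [2.0, 5.9, 2.7]
opening: -0.0002
grip_force: 3.3
```

apply_moves --rows '[0,0.001,0,0,0,0,0,0.002,0,0,0,0,0,0.002,0,0,0,0]'

```text
t: 12.45
tool_pos: [0.6259, 0.0067, 0.0922]
tool_rot: [-3.128, 0.258, -0.001]
contact_force: [2.2, 8.9, 1.7]
opening: 0.0002
grip_force: 5.0
```

apply_moves --rows '[0,0.001,0,0,0,0,0,0.002,0,0,0,0,0,0.002,0,0,0,0]'

```text
t: 12.75
tool_pos: [0.6258, 0.0065, 0.0922]
tool_rot: [-3.126, 0.259, -0.001]
contact_force: [2.4, 13.9, 2.6]
opening: -0.0001
grip_force: 6.7
```

apply_moves --rows '[0,-0.005,0,0,0,0,0,-0.03,0,0,0,0,0,-0.04,-0.06,0,0,0,0,-0.04,-0.12,0,0,0,-0.04,0.02,-0.15,0,0,0,-0.095,0.08,-0.15,0,0,0,-0.095,0.102,-0.15,0,0,0,-0.095,0.102,-0.15,0,0,0,-0.095,0.102,-0.15,0,0,0]' --grip 0.8

```text
t: 13.65
tool_pos: [0.5595, -0.0472, 0.1819]
tool_rot: [3.13, -0.259, -0.0]
contact_force: [-0.4, 0.3, 0.2]
opening: 0.0681
grip_force: 0.0
```

Run:
```python
from h import *
st();im=look('scene');look('side');go(5,-97,83,0)
cv2.imwrite('pics/e1.png',cv2.resize(im[170:280,190:340],None,fx=5,fy=5,interpolation=cv2.INTER_CUBIC))
```

```text
t 13.65 P [   5.5 -100.3] z 181.9 psi 0.03 tilt [-2.e-04 -5.e-04 -1.e+00] F [-0.4  0.3  0.2] open 68.1 tip 0.0726
scene foot ((67.59119415283203, -95.23216247558594), (30.265239715576172, 103.81494903564453), 1.2323925495147705) z 26.163435535482886 n 210
side foot ((65.43267822265625, -95.51838684082031), (111.37098693847656, 30.77043342590332), 87.83821105957031) z 25.024003773951286 n 100
row [-0.0014, -0.0041, 0.1651, 0.0002, 0.0, 0.0013]
```

View pics/e1.png

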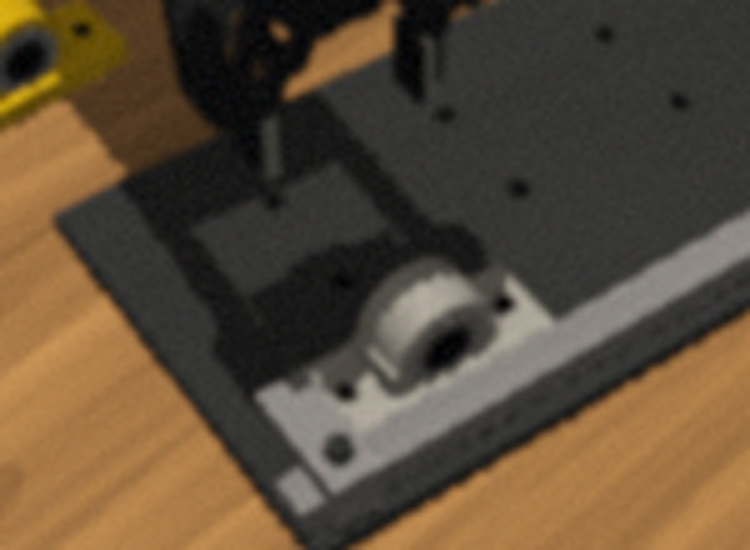

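The block is in the corner at crop (430,350), between stop (310,420) and fence. I'll press it against the fence once more to square it.

apply_moves --rows '[0,-0.004,0.06,0,0,0,0,-0.004,0.12,0,0,0,0,-0.004,0.15,0,0,0,0,-0.004,0.165,0,0,0,0.005,-0.004,0.165,0,0,0,0.012,-0.004,0.165,0,0,0,0.02,-0.004,0.165,0,0,0,0.026,-0.004,0.165,0,0,0,0.03,-0.004,0.165,0,0,0,0.034,-0.004,0.165,0,0,0,0.037,-0.004,0.165,0,0,0,0.04,-0.004,0.165,0,0,0,0.04,-0.004,0.165,0,0,0]'

```text
t: 15.05
tool_pos: [0.5834, -0.0484, 0.0831]
tool_rot: [3.131, -0.258, 0.0]
contact_force: [1.3, -0.0, 0.2]
opening: 0.0681
grip_force: 0.0
```

apply_moves --rows '[0.001,0,0,0,0,0,0.002,0,0,0,0,0,0.003,0,0,0,0,0,0.003,0,0,0,0,0]'

```text
t: 15.45
tool_pos: [0.585, -0.0487, 0.0831]
tool_rot: [-3.131, 0.258, 0.0]
contact_force: [1.0, -0.2, 1.0]
opening: 0.0685
grip_force: 0.0
```

apply_moves --rows '[0.001,0,0,0,0,0,0.002,0,0,0,0,0,0.003,0,0,0,0,0,0.003,0,0,0,0,0]'

```text
t: 15.85
tool_pos: [0.586, -0.0487, 0.0829]
tool_rot: [-3.131, 0.258, 0.005]
contact_force: [-5.5, 0.3, 4.3]
opening: 0.0682
grip_force: 2.6
```

Run:
```python
from h import *
st()
```

```text
t 15.85 P [ 31.9 -97.4] z 82.9 psi 0.08 tilt [-2.9e-03  6.0e-04 -1.0e+00] F [-5.5  0.3  4.3] open 68.2 tip 0.0726
```

Contact at x = 31.9, about 1 mm farther than the first seating at 30.9 mm. I'll press a little more to be sure.

apply_moves --rows '[0.001,0,0,0,0,0,0.002,0,0,0,0,0,0.003,0,0,0,0,0,0.003,0,0,0,0,0]'

```text
t: 16.25
tool_pos: [0.5866, -0.0488, 0.0829]
tool_rot: [-3.13, 0.258, 0.011]
contact_force: [-10.8, 1.4, 8.1]
opening: 0.0683
grip_force: 5.4
```

apply_moves --rows '[0,0,0,0,0,0,-0.003,0,0,0,0,0,-0.01,0,0,0,0,0,-0.04,0,0,0,0,0,-0.045,0,-0.06,0,0,0,-0.09,0,-0.12,0,0,0,-0.17,0,-0.2,0,0,0,-0.24,0,-0.23,0,0,0,-0.3,0,-0.23,0,0,0,-0.3,0,-0.23,0,0,0,-0.3,0,-0.23,0,0,0,-0.3,0,-0.23,0,0,0]'

```text
t: 17.45
tool_pos: [0.4118, -0.02, 0.2213]
tool_rot: [3.131, -0.258, 0.002]
contact_force: [0.5, 0.2, -1.1]
opening: 0.0681
grip_force: 0.0
```

Run:
```python
from h import *
st();im=look('scene');s=look('side')
a=cv2.resize(im[190:275,230:310],None,fx=4.5,fy=4.5,interpolation=cv2.INTER_CUBIC);b=cv2.resize(s[155:240,230:310],None,fx=4.5,fy=4.5,interpolation=cv2.INTER_CUBIC)
cv2.imwrite('pics/e2.png',np.hstack([a,b]))
o=ctrl.get_obs();w,d=ctrl.get_image('wrist');m=ctrl.camera_model('wrist');A=np.eye(4);A[:3,:3]=Ro.from_rotvec(o['tool_rot']).as_matrix();A[:3,3]=o['tool_pos']
W=np.linalg.inv(A@m['tool_from_camera']);X=cloud(d,dict(mtx=m['mtx'],R=W[:3,:3],t=W[:3,3]));Q=toP(X)*1000;Z=X[...,2]*1000
f=(d>0)&(Z>22)&(Z<29)&(Q[...,0]>20)&(Q[...,0]<83)&(Q[...,1]>-151)&(Q[...,1]<-20)
print(f.sum(),rect(Q[f]/1000) if f.sum()>9 else '');cv2.imwrite('pics/w3.png',w)
```

```text
t 17.45 P [-144.6  -97.8] z 221.3 psi 0.08 tilt [ 1.e-03 -2.e-04 -1.e+00] F [ 0.5  0.2 -1.1] open 68.1 tip 0.0726
scene foot ((61.481536865234375, -95.1396484375), (104.3802719116211, 40.619510650634766), 89.8746109008789) z 26.253068486985015 n 290
side foot ((61.53580093383789, -95.38287353515625), (112.8577880859375, 40.782657623291016), 89.91484832763672) z 24.846175146516714 n 299
0
```

View pics/e2.png

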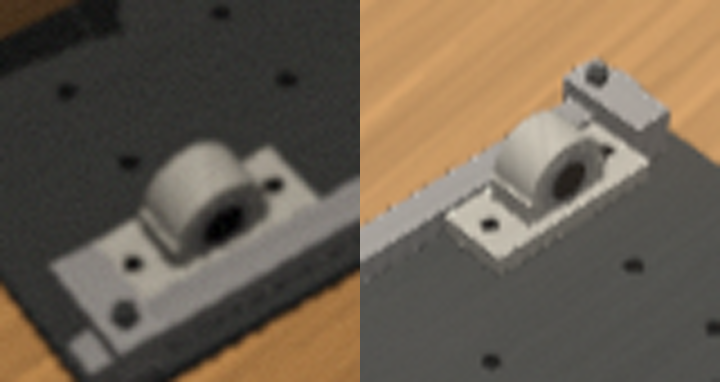

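View pics/w3.png

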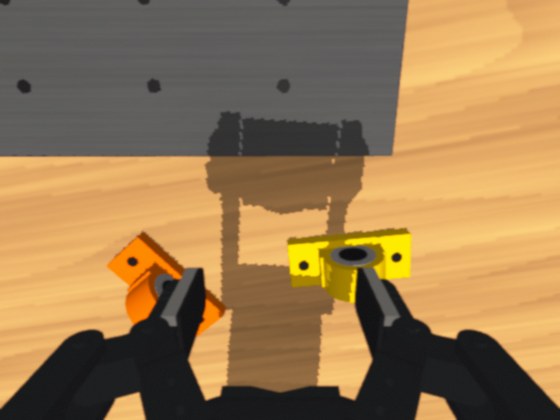

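Both views show the block in the corner against fence and stop, angle within 0.15°. The last wrist view misses the block, so I take a close one over the stop corner to check the contact.

```bash
python3 -c "
from h import *
go(40,-125,160,0)"
```

```text
row [0.3076, 0.0457, 0.1008, -0.0001, 0.0009, 0.0009]
```

apply_moves --rows '[0.08,0.012,0,0,0,0,0.16,0.024,0,0,0,0,0.24,0.036,0,0,0,0,0.3,0.046,0.02,0,0,0,0.307,0.046,0.06,0,0,0,0.307,0.046,0.09,0,0,0,0.307,0.046,0.1,0,0,0,0.307,0.046,0.1,0,0,0,0.307,0.046,0.1,0,0,0]'

```text
t: 18.5
tool_pos: [0.5887, -0.0773, 0.1616]
tool_rot: [3.131, -0.258, 0.001]
contact_force: [0.2, -0.5, 0.7]
opening: 0.0682
grip_force: 0.0
```

Run:
```python
from h import *
st();o=ctrl.get_obs();w,d=ctrl.get_image('wrist');m=ctrl.camera_model('wrist');A=np.eye(4);A[:3,:3]=Ro.from_rotvec(o['tool_rot']).as_matrix();A[:3,3]=o['tool_pos']
W=np.linalg.inv(A@m['tool_from_camera']);X=cloud(d,dict(mtx=m['mtx'],R=W[:3,:3],t=W[:3,3]));Q=toP(X)*1000;Z=X[...,2]*1000
ok=d>0
f=ok&(Z>23)&(Z<28.5)&(Q[...,0]>20)&(Q[...,0]<88)&(Q[...,1]>-156)&(Q[...,1]<-20)
print('foot n',f.sum(),'min',np.percentile(Q[f],0.5,axis=0),'max',np.percentile(Q[f],99.5,axis=0),rect(Q[f]/1000))
s=ok&(Z>39.5)&(Z<45)&(Q[...,1]<-140)&(Q[...,0]>45);print('stop',s.sum(),np.percentile(Q[s],99.5,axis=0),Q[s].min(0))
p=ok&(Z<17)&(Q[...,1]<-145)&(Q[...,1]>-158)&(Q[...,0]>45)&(Q[...,0]<85);print('plate seen in gap',p.sum(),Q[p].mean(0) if p.sum() else '')
F=ok&(Z>28.5)&(Z<32)&(Q[...,0]>80);print('fence',np.percentile(Q[F],.5,axis=0))
cv2.imwrite('pics/w4.png',w)
```

```text
t 18.5 P [  39.4 -125.1] z 161.6 psi 0.08 tilt [ 6.e-04 -1.e-04 -1.e+00] F [ 0.2 -0.5  0.7] open 68.2 tip 0.0726
foot n 6458 min [  42.78604961 -153.0202255 ] max [ 85.91461419 -43.59992269] ((65.13510131835938, -89.4926528930664), (45.661949157714844, 127.5413818359375), 0.018758714199066162)
stop 4192 [ 112.39903613 -152.92299012] [  53.13244641 -178.2686849 ]
plate seen in gap 8 [  46.41821153 -155.2334392 ]
fence [  86.2122646  -189.28749843]
```

View pics/w4.png

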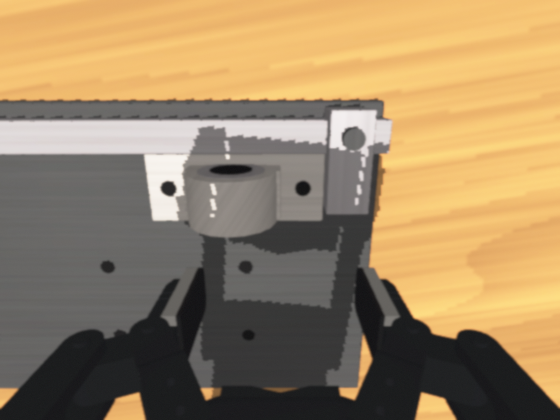

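The close view shows no gap. The foot runs from y = -43.6 to the stop face at -152.9 (110 mm long), its far edge is at the fence face, and its angle is 0.02°. The firm force rises also confirm both contacts. I retreat and hand in.

apply_moves --rows '[0,0,-0.07,0,0,0,-0.05,0,-0.14,0,0,0,-0.12,0,-0.18,0,0,0,-0.2,0,-0.2,0,0,0,-0.2,0,-0.2,0,0,0,-0.2,0,-0.2,0,0,0,-0.2,0,-0.2,0,0,0]'

```text
t: 19.25
tool_pos: [0.4705, -0.0577, 0.2818]
tool_rot: [3.131, -0.258, 0.003]
contact_force: [-0.4, -0.5, -0.7]
opening: 0.0685
grip_force: 0.0
```

Run:
```python
from h import *
st();look('scene');look('side');print(ctrl.finish_job())
```

```text
t 19.25 P [ -80.5 -125.3] z 281.8 psi 0.08 tilt [ 1.6e-03 -4.0e-04 -1.0e+00] F [-0.4 -0.5 -0.7] open 68.5 tip 0.0726
scene foot ((61.639137268066406, -94.8258285522461), (105.74442291259766, 41.07182312011719), 89.389892578125) z 26.252218929390768 n 297
side foot ((61.680084228515625, -96.24810791015625), (110.94654846191406, 39.99805450439453), 89.76177215576172) z 24.88775613559375 n 291
the job is handed in; nothing more can be done
None
```

I slid the grey bearing block flat against the fence and up against the end stop, with no gap visible in the close-up; the hand is clear, and I handed the job in at about 19 s.

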